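# Switch on the mug press with its key

## Robot

A 6-joint arm with a two-finger parallel gripper is mounted at the origin on the work surface. World frame = base frame: x ahead of the robot, y to its left, z up, the work surface at z = 0. Lengths are in mm, angles in rad, forces in N, time in s.
With the tool pointing down it reaches from about 400 to 925 mm from the base axis. Payload 12.5 kg.
Tool frame: the origin (TCP) lies midway between the tips of the shut fingers; the grasp point (between the pads) lies 19 mm behind it; z points along the fingers, y is the line along which they close (so a half turn about z gives the same grasp; the last joint's range is limited). The gripper opens to 95 mm and grips with 3 to 60 N. Pads are 20 mm wide; open, the fingers measure 119 mm over their backs; the gripper's body (75 mm by 180 mm) begins 59 mm behind the grasp point.
Start: joints at [1.001, 0.491, 1.559, -0, 1.092, -0.106], TCP at [279.581, 559, 214.661] pointing down, gripper open.
Joint ranges: [-3.1, 3.1], [-0.84, 2.19], [0.05, 2.79], [-1.13, 4.28], [0.06, 2.93], [-2.69, 2.69]. Speed limits (rad/s): [2.22, 2.22, 2.79, 3.14, 3.14, 3.14].

## Interface

Orientations are given as [roll, pitch, yaw] about the fixed x, y, z axes, in that order (R = Rz(yaw) Ry(pitch) Rx(roll)).
In Python, from cell import env gives the robot as it stands.
- The arm moves only by the shell command python3 -m inch 'ROWS'. ROWS is JSON, a list of rows, each a list of 7 numbers: the turn, a rotation vector about the tool's x, y, z in rad, then the shift along the tool's x, y, z in cm, then the closure, from -1 (fully open) to 1 (shut). A call has 1 to 20 rows; each row shifts and turns the commanded pose from where the row before left it, along the tool's axes as they then stand; what a row does not reach is not made up. A row lasts 1/8 s, in which the tool goes at most 62.5 mm and 10.7 degrees, less where a joint would pass 70% of its speed; a pose out of reach is approached as far as the arm can. A call with a gripper value outside its range is refused whole. The fingers move at their own pace and stop on an object; the grip force is fixed at half the most. Time passes only in rows, so rows that do not move let the fingers close. It gives the time, the measured TCP pose, the force, the opening and the grip force at its end, in the units of the state.
- env.state(): the state, without advancing time (a new reading comes with each control period).
- env.read_camera(name): name is "scene" or "top"; returns a dict with "img" (420x560x3 uint8, red, green, blue), "depth" (420x560 float32, mm along the optical axis (not along the pixel's ray), 0 where there is no reading), "fx", "fy", "cx", "cy" (pixels), "position" and "orientation" of the camera in the world. Camera axes: x right, y down, z forward; pixel columns grow to the right and rows downward; lengths in mm; the calibration is good to about 2 mm. A picture is of the moment at which its call begins.
- env.job_done(): hands the job in; it is judged then, once.
Trained networks look in a picture, given as the dict that the camera call returned (one of the last four; its "shot" number tells which), for a name from the list of things; names that differ only in an ending like _2 or _b are one class to them, and where a whole thing is asked for, a point or a joint stands for the part that bears it (a point fixed in the world has none). Each returns a list of dicts, best first, with "score" (0 to 1); they miss things now and then, are a little off and sometimes report something else, mostly with a low value. They report only what shows in the picture. A call takes as long as a camera call. They do not tell look-alikes from the thing itself.
- env.find_in(picture, target): "centre" ([x, y, z] in mm, in the coordinates of the camera as it stood for that picture, good to about 4 mm: the middle of the surface that is visible of it).
- env.trace(picture, target): "mask" (420x560 bool, what is visible of it).
The state is a dict: "t": time; "joints": joint angles; "qvel": joint speeds; "tau": joint torques, N m; "eef_pos": TCP position; "tcp_rot": TCP orientation; "ft_force": force on the tool from outside, world axes, zero at the start; "moment": the same for the moment, N m; "opening": opening from 0.0 (shut) to 1.0 (fully open); "grip_force": force on a finger pad.
Only numpy, scipy, OpenCV 4.12 (cv2) and the standard library are available. Lean on these libraries where they do the work, as an engineer would, in place of code of your own. Each camera call takes 0.05 s, during which the arm holds its last target. There are 200 camera calls.

## Task

Switch on the mug press: swing the yellow guard over its key switch right back, take the key with the green head from the key block, push it fully home in the switch and turn it clockwise as far as it goes. Leave the key in the switch and the guard open, and do not disturb the red and blue keys, the loose mug or the roll of tape.

Things in the scene. Friction and masses are not known exactly. Their poses are not given: they have to be found in the camera images.
- press: Fixed mug press. Origin on the table; x to its back, y to the operator's left. Base x -30..240, y -305..95 mm. Grey control box (y -130..85): panel slopes up backwards at 30 deg, 55 mm high at x=-17, 175 mm at x=191, with key switch and guard; red stop mushroom at x=8, y=-94, 103 mm high. Right of it: cuff with a clamped mug, 165 mm high, and clamp lever at x=92, y=-288, 275 mm high
- panel_hinge (a point): Middle of the guard's hinge line, fixed on the press. Axes: x straight up the slope, y along the hinge line (operator's left), z square out of the sloping panel, 30 deg from vertical towards the operator. The lock's axis is parallel to z, 36 mm down the slope (x=-36). The switch face lies at z=-11 mm, the panel at z=-47 mm
- guard (a joint): Flat guard over the key switch, yellow frame with clear window, 66 mm wide, 5 mm thick, reaching 71 mm from the hinge line. 0 = shut, parallel to the slope, 8 mm off the switch face; grows (about +y of panel_hinge) as its lower edge swings up and over; stop at 2.5 rad, right back. Friction holds it anywhere, about 0.5 N at the tab. May start up to 0.3 rad ajar
- guard_tab (a point): Middle of the guard's thumb tab, 97 mm from the hinge line. The tab is 24 mm wide along the hinge line, 7 mm thick and runs straight on from the guard's lower edge, 71 to 110 mm from the hinge line. Guard shut: 47 mm over the panel, nothing beneath. Axes turn with the guard: y along the hinge line, -x from hinge to tab
- lock (a joint): Steel rotor of the key switch, in a black housing with green ring, 60 x 60 mm, 36 mm proud of the slope. 0 = off; grows clockwise seen from outside (about -z of lock_mouth) to the stop at 1.047 rad (60 deg) = on. Takes 0.06 N m, stays where left. The key has play in the slot: turn it 0.1 to 0.25 rad further than the rotor
- lock_mouth (a point): Centre of the slot's mouth on the rotor face. z out of the face along the lock's axis (square to the slope), x along the slot's long side; it turns with the rotor. At off, x points 30 deg counter-clockwise (seen from outside) of straight up the slope. Slot 17 x 11 mm, 34 mm deep, straight in along -z
- key_green: Key with green head, 84 mm, 90 g. Origin: underside of its collar (25 mm dia, z 0..8 mm); z from blade to head. Blade 14 (x) by 8 (y), 28 mm long, its last 6 mm 10.5 x 5.5 mm. Neck 14 mm dia, z 8..20. Head 46 (x) by 14 (y) mm, z 20..56: grip across the 14 mm at z=38. Home: collar on the rotor face. Half a turn about z changes nothing. Starts upright in any of the block's slots
- key_green_tip (a point): Tip of the green key's blade, 28 mm below the collar's underside, on the key's axis
- key_block: Grey key block, fixed, 72 x 196 x 40 mm; origin at the centre of its underside. Three upright slots 60 mm apart along its y, 11 mm (x) by 17 mm (y), 34 mm deep. A key stands in it with its collar on the block's top, 40 mm above the table, the head's wide side along the block's y
- key_red: Same key with a red head, for another machine, upright in the key block; to be left alone. Origin as for the green key
- key_blue: Same key with a blue head, for another machine, upright in the key block; to be left alone. Origin as for the green key
- mug: Loose white mug standing close beside the control box, 82 mm diameter, 96 mm high; handle on its +y side, reaching 78 mm from its axis. Origin at the centre of its underside. To be left alone
- tape: Loose orange roll of tape lying flat in front of the key block, 92 mm diameter, 30 mm high; origin at the centre of its underside. To be left alone
Things that resemble listed ones, but are neither listed nor needed, are in the scene too. There is more than one size of the key_green; the job needs the middle-sized.

How it is judged (in metres and radians):
On the way, in this order (a step that is already met when the one before it is completed fails the run):
1. the guard is swung right back (value of joint guard above 2.2 rad), for 0.2 s.
2. the green key is fully home in the switch, still at off (z of key_green in the frame of lock_mouth below 0.004 m and distance between key_green and lock_mouth below 0.006 m and angle between the z axis of key_green and the z axis of lock_mouth, either way round below 0.16 rad and z of key_green_tip in the frame of lock_mouth below -0.023 m and value of joint lock below 0.35 rad), for 0.1 s.
3. the switch is turned on with the key in it (z of key_green in the frame of lock_mouth below 0.004 m and distance between key_green and lock_mouth below 0.006 m and angle between the z axis of key_green and the z axis of lock_mouth, either way round below 0.16 rad and z of key_green_tip in the frame of lock_mouth below -0.023 m and value of joint lock above 0.92 rad), for 0.1 s.
At the end, for the whole second after the job is handed in: Guard open past 2.2 rad; green key released, at rest, fully home in the switch (collar within 4 mm of the rotor face, 6 mm of the mouth's centre, 0.16 rad of the lock's axis); rotor past 0.92 rad; red and blue keys, mug and tape within 20 mm of their starts (all of step 3 and value of joint guard above 2.2 rad and linear speed of key_green below 0.02 m/s and distance of each of key_red, key_blue, mug, tape from where it was at the start of the episode below 0.02 m); the robot touches nothing.
It fails at once if the red or blue key is disturbed (moved more than 20 mm or tipped more than 0.25 rad) (distance of any of key_red, key_blue from where it was at the start of the episode above 0.02 m or angle between any of key_red, key_blue's own z axis and vertical above 0.25 rad).
It fails at once if the loose mug or the tape roll is shoved more than 20 mm or tipped more than 0.25 rad (distance of any of mug, tape from where it was at the start of the episode above 0.02 m or angle between any of mug, tape's own z axis and vertical above 0.25 rad).
It also fails if it takes over 72 s, if anything falls off the work surface, if the arm or the gripper's body presses on something with over 40 N, if the wrist force passes 120 N, or if a joint passes its speed limit or range.

## Working session

There is one attempt and no reset: what is moved stays moved. The work goes in short steps, Python scripts to look and compute and a shell command to move; the robot and the scene stay as the last step left them, time stands still between calls to the robot, and variables do not carry over. Pictures are saved under pics/ and viewed, at most 10 in all, crops included, and the job is handed in when it is done.

```bash
ls; mkdir -p pics; python3 - <<'E'
from cell import env
import cv2,numpy as np,pickle
d={}
for n in("scene","top"):
    p=env.read_camera(n); d[n]=p
    cv2.imwrite(f"pics/{n}0.png",p["img"][:,:,::-1])
    print(n,p["position"],p["orientation"],p["fx"],p["cx"],p["cy"])
    for t in("key_green","guard","lock","key_block","key_red","key_blue","mug","tape","guard_tab"):
        try:print(t,[(np.round(r["centre"]),round(r["score"],2)) for r in env.find_in(p,t)][:4])
        except Exception as e:print(t,e)
pickle.dump(d,open("p0.pkl","wb"))
s=env.state();print(s)
E
```

```text
pics
scene [1383.75088211 -251.81695644  802.478818  ] [-2.20985298 -0.00552081  1.23639163] 500.8498787728738 284.31149675921665 208.97784459064025
key_green [(array([ 191.,  -64., 1302.]), 0.61)]
guard [(array([-317.,   91.,  964.]), 0.55)]
lock []
key_block [(array([ 173.,   51., 1206.]), 0.67)]
key_red [(array([ 171.,   10., 1204.]), 0.77)]
key_blue [(array([ 124.,   20., 1192.]), 0.57)]
mug [(array([-315.,   88.,  963.]), 0.74), (array([-163.,  174., 1010.]), 0.56)]
tape [(array([  69.,    2., 1302.]), 0.98)]
guard_tab [(array([-316.,   90.,  963.]), 0.74)]
top [ 267.37000592   55.8923688  1311.97165896] [-2.92379983e+00  5.16669534e-04 -1.58114762e+00] 439.1295422202873 282.14495616697616 210.3285804992469
key_green [(array([-234.,  122., 1213.]), 0.55), (array([-241.,   24., 1246.]), 0.5), (array([-323.,  -50., 1297.]), 0.44)]
guard [(array([ 368.,  -68., 1208.]), 0.64), (array([ 225., -100., 1320.]), 0.22)]
lock []
key_block [(array([-173.,   39., 1296.]), 0.58)]
key_red []
key_blue [(array([-120.,   14., 1245.]), 0.5), (array([ 450.,  -95., 1241.]), 0.23)]
mug [(array([ 366.
[... 251 characters left out ...]
., 1245.]), 0.21)]
{'t': 1.0, 'joints': array([ 1.00135367e+00,  4.90916397e-01,  1.55892342e+00,  9.32574329e-06,
        1.09166745e+00, -1.05589008e-01]), 'qvel': array([2.22214064e-03, 1.73363537e-04, 1.79253130e-05, 6.66494119e-04,
       2.55941065e-04, 2.10452588e-05]), 'tau': array([ 1.52348970e-03, -6.12486434e+01, -2.58425474e+01,  6.93500717e-02,
        4.45973477e-02,  1.08981187e-06]), 'eef_pos': array([279.60338562, 558.98645445, 214.64267632]), 'tcp_rot': array([3.14150686e+00, 7.69832456e-07, 2.67773470e+00]), 'ft_force': array([-0.15609791, -0.13276016, -0.58015852]), 'moment': array([-0.01278655,  0.01420344,  0.02023757]), 'grip_force': 0.0, 'opening': 0.9980739464891015}
```

View pics/scene0.png

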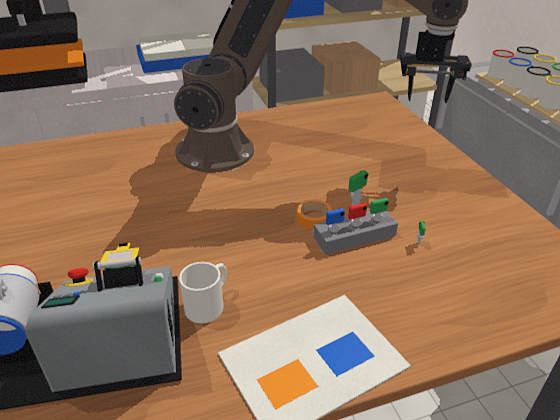

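View pics/top0.png

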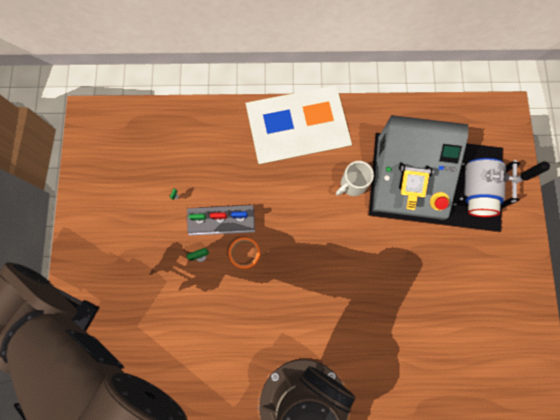

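```bash
cat > h.py <<'E'
import numpy as np,cv2
from scipy.spatial.transform import Rotation as R
def cloud(p):
    d=p["depth"];v,u=np.mgrid[:d.shape[0],:d.shape[1]]
    c=np.stack([(u-p["cx"])*d/p["fx"],(v-p["cy"])*d/p["fy"],d],-1)
    return c@R.from_euler("xyz",p["orientation"]).as_matrix().T+p["position"]
def plane(P,it=300,tol=2.5,seed=0):
    g=np.random.default_rng(seed);b=None
    for _ in range(it):
        a=P[g.choice(len(P),3,False)];n=np.cross(a[1]-a[0],a[2]-a[0]);n/=np.linalg.norm(n)+1e-9
        m=abs((P-a[0])@n)<tol
        if b is None or m.sum()>b.sum():b=m
    Q=P[b];c=Q.mean(0);n=np.linalg.svd(Q-c,full_matrices=False)[2][2];return c,n*np.sign(n[2]),b
def crop(p,u0,u1,v0,v1,k,f): cv2.imwrite(f,cv2.resize(p["img"][v0:v1,u0:u1,::-1],None,fx=k,fy=k,interpolation=cv2.INTER_CUBIC))
E
python3 - <<'E'
from h import *
import pickle
d=pickle.load(open("p0.pkl","rb"))
a=cv2.resize(d["top"]["img"][110:240,360:520],(800,600))[:,:,::-1]
b=cv2.resize(d["scene"]["img"][160:260,290:440],(800,533))[:,:,::-1]
cv2.imwrite("pics/c_keys.png",b);cv2.imwrite("pics/c_press.png",a)
for n in d:
    p=d[n];C=cloud(p);h=cv2.cvtColor(p["img"],cv2.COLOR_RGB2HSV).astype(int);z=C[...,2];ok=p["depth"]>0
    print(n,"table z",np.median(z[ok&(abs(z)<15)]))
    for c,(lo,hi) in dict(green=(45,85),red=(0,6),blue=(108,125),orange=(8,18),yellow=(22,33)).items():
        m=(ok&(h[...,0]>=lo)&(h[...,0]<=hi)&(h[...,1]>(150 if c!="orange" else 185))&(h[...,2]>50)&(z>6)&(z<350)&(C[...,0]>100)&(C[...,0]<900)&(abs(C[...,1])<560)).astype(np.uint8)
        k,l,s,_=cv2.connectedComponentsWithStats(m)
        for i in range(1,k):
            if s[i,4]>14:
                q=C[l==i];print(n,c,s[i],np.round(np.median(q,0)),np.round(np.percentile(q,3,axis=0)),np.round(np.percentile(q,97,axis=0)))
E
```

```text
scene table z 0.699560331325074
scene green [349 171  18  21 228] [426. 283.  90.] [415. 264.  67.] [433. 312. 108.]
scene green [370 199  18  15 167] [530. 291.  80.] [526. 273.  65.] [534. 313.  96.]
scene green [419 221   6  14  53] [610. 370.  52.] [592. 367.  38.] [617. 377.  61.]
scene green [155 277   7   4  24] [ 654. -251.  122.] [ 650. -256.  119.] [ 657. -246.  126.]
scene red [348 203  19  16 198] [532. 233.  83.] [525. 214.  64.] [536. 255.  97.]
scene red [ 19 265  17  10  18] [ 531. -492.  115.] [ 528. -502.   97.] [ 535. -482.  124.]
scene red [ 68 268  21  11 154] [ 566. -398.  104.] [ 553. -416.   93.] [ 572. -383.  109.]
scene blue [326 209  18  16 201] [536. 173.  81.] [528. 155.  64.] [539. 194.  96.]
scene blue [ 73 292   8   4  21] [ 653. -396.  131.] [ 649. -402.  129.] [ 660. -391.  136.]
scene blue [  0 317  26  38 662] [ 665. -525.   50.] [ 625. -549.   43.] [ 678. -497.  128.]
scene blue [317 333  57  43 989] [851.  60.   7.] [817.  20.   6.] [884. 102.  10.]
scene orange [320 200  12  10  24] [423. 207.  30.] [398. 199.  26.] [445. 210.  34.]
scene orange
[... 1171 characters left out ...]
ue [466 195  36   8  87] [ 566. -505.  125.] [ 555. -556.   66.] [ 571. -478.  136.]
top blue [231 212  16   6  83] [528. 178.  93.] [521. 156.  83.] [534. 198. 100.]
top orange [305 105  25  20 141] [874. -55.   8.] [840. -97.   6.] [898. -26.  12.]
top orange [322 113  11   8  21] [860. -99.   8.] [ 849. -109.    6.] [872. -79.  11.]
top orange [434 196  10  14  22] [ 562. -389.   86.] [ 539. -408.   71.] [ 577. -382.   98.]
top orange [229 237  31  32 237] [416. 158.  28.] [382. 123.  15.] [469. 211.  33.]
top yellow [401 171  28  36 296] [ 579. -306.  144.] [ 544. -343.  130.] [ 626. -279.  164.]
top yellow [431 193  17  17  78] [ 577. -387.   84.] [ 546. -418.   66.] [ 584. -377.   91.]
```

View pics/c_keys.png

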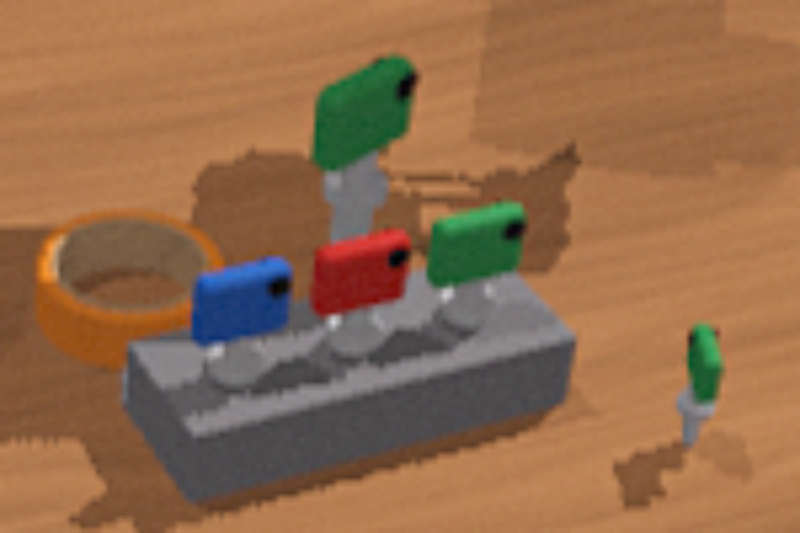

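View pics/c_press.png

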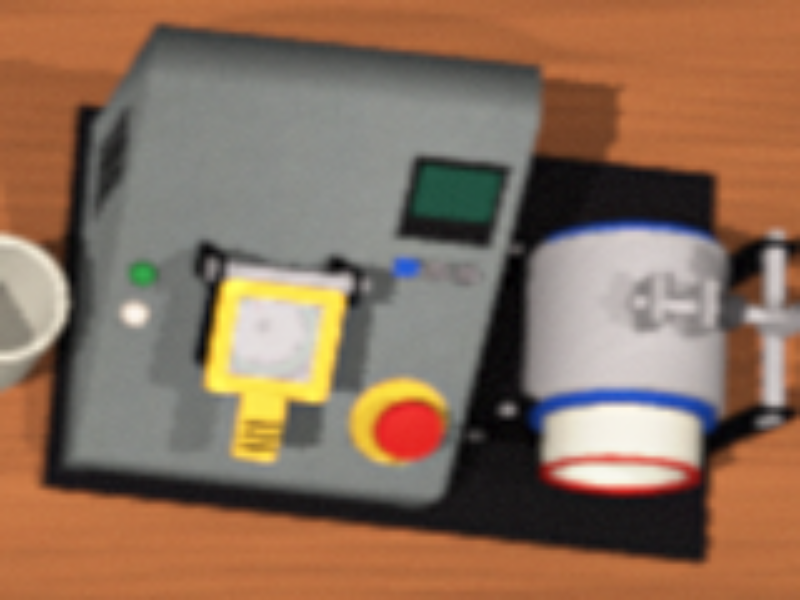

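```bash
python3 - <<'E'
from h import *
import pickle
np.set_printoptions(precision=3,suppress=True)
d=pickle.load(open("p0.pkl","rb"))
for n in d:
    p=d[n];C=cloud(p);h=cv2.cvtColor(p["img"],cv2.COLOR_RGB2HSV).astype(int);ok=p["depth"]>0
    reg=ok&(C[...,0]>480)&(C[...,0]<800)&(C[...,1]>-420)&(C[...,1]<-190)&(C[...,2]>20)&(C[...,2]<230)
    P=C[reg&(h[...,1]<60)]
    c,nn,b=plane(P);print(n,"panel",c,nn,b.sum(),"tilt",np.degrees(np.arccos(nn[2])),"yaw",np.arctan2(-nn[1],-nn[0]))
    yaw=np.arctan2(-nn[1],-nn[0])
    m=reg&(h[...,0]>=22)&(h[...,0]<=33)&(h[...,1]>140)&(h[...,2]>90)&(C[...,1]>-365)&(((C-c)@nn)>30)
    G=C[m];gc,gn,gb=plane(G,tol=2)
    G=G[gb]
    ey=np.cross(nn,[1,0,0]);ey=np.cross([0,0,1],[-nn[0],-nn[1],0]);ey/=np.linalg.norm(ey)
    ex=np.cross(ey,nn)
    print("guard",gc,gn,gb.sum(),"height over panel",(gc-c)@nn,"angle vs panel",np.arctan2(-gn@ex*-1,gn@nn), gn@ey)
    gx=np.cross(ey,gn);gx/=np.linalg.norm(gx);r=(G-gc)
    print(" gx range",np.percentile(r@gx,[0,1,3,97,99,100])," gy",np.percentile(r@ey,[0,1,3,97,99,100]))
    t=np.median((r@ey)[(r@gx)<np.min(r@gx)+25]);print(" tab mid y",t, "ex",ex,"ey",ey)
    print(" tip world",gc+gx*np.min(r@gx)+ey*t)
    # base slab & block top
    B=C[ok&(abs(C[...,2]-40)<5)&(C[...,0]>470)&(C[...,0]<590)&(C[...,1]>100)&(C[...,1]<380)]
    r=cv2.minAreaRect(B[:,:2].astype(np.float32));print("block",len(B),r)
E
```

```text
scene panel [ 777.326 -337.484  103.343] [ 0.99  -0.138  0.001] 6201 tilt 89.96343525742051 yaw 3.0032246190529075Traceback (most recent call last):
  File "<stdin>", line 12, in <module>
  File "h.py", line 10, in plane
    a=P[g.choice(len(P),3,False)];n=np.cross(a[1]-a[0],a[2]-a[0]);n/=np.linalg.norm(n)+1e-9
        ~~~~~~~~^^^^^^^^^^^^^^^^
  File "numpy/random/_generator.pyx", line 864, in numpy.random._generator.Generator.choice
ValueError: a must be a positive integer unless no samples are taken
```

```bash
python3 - <<'E'
from h import *
import pickle
np.set_printoptions(precision=3,suppress=True)
d=pickle.load(open("p0.pkl","rb"))
for n in ("top","scene"):
    p=d[n];C=cloud(p);h=cv2.cvtColor(p["img"],cv2.COLOR_RGB2HSV).astype(int);ok=p["depth"]>0
    reg=ok&(C[...,0]>480)&(C[...,0]<740)&(C[...,1]>-440)&(C[...,1]<-190)&(C[...,2]>20)&(C[...,2]<230)
    if n=="top":
        c,nn,b=plane(C[reg&(h[...,1]<60)]);print(n,"panel",c,nn,b.sum(),"tilt",np.degrees(np.arccos(nn[2])),"yaw",np.arctan2(-nn[1],-nn[0]))
        PP=C[reg&(h[...,1]<60)][b]
        th=-.1385;ey=np.array([-np.sin(th),np.cos(th),0]);f=np.array([np.cos(th),np.sin(th),0]);nn=-f*.5+np.array([0,0,np.cos(np.pi/6)]);ex=np.cross(ey,nn)
        print("panel fwd range",np.percentile(PP@f,[.5,1,50,99,99.5])-c@f,"side",np.percentile(PP@ey,[.3,1,99,99.7])-c@ey)
    m=reg&(h[...,0]>=22)&(h[...,0]<=33)&(h[...,1]>140)&(h[...,2]>90)&(C[...,1]>-365)&(((C-c)@nn)>30)
    G=C[m];gc,gn,gb=plane(G,tol=2);G=G[gb]
    print("guard",gc,gn,gb.sum(),"height",(gc-c)@nn,"angle",np.arctan2(-(gn@ex)*-1,gn@nn), gn@ey)
    gx=np.cross(ey,gn);gx/=np.linalg.norm(gx);r=(G-gc)
    print(" gx range",np.percentile(r@gx,[0,1,3,97,99,100])," gy",np.percentile(r@ey,[0,1,3,97,99,100]))
    s=(r@gx)<np.min(r@gx)+25;t=np.median((r@ey)[s]);t2=np.mean(np.percentile((r@ey)[~s],[1,99]))
    print(" tab mid y",t,t2,"tip world",gc+gx*np.min(r@gx)+ey*t,"H by tip",gc+gx*(np.min(r@gx)+110)+ey*t)
    B=C[ok&(abs(C[...,2]-40)<5)&(C[...,0]>470)&(C[...,0]<590)&(C[...,1]>100)&(C[...,1]<380)]
    print("block",len(B),cv2.minAreaRect(B[:,:2].astype(np.float32)))
print(ex,ey,nn)
E
```

```text
top panel [ 648.371 -332.264  118.569] [-0.501  0.076  0.862] 2938 tilt 30.468479689802386 yaw -0.14963020787907483
panel fwd range [-113.146 -112.267   12.261   93.975   95.624] side [-115.23  -111.905   98.087   99.19 ]
guard [ 585.15  -308.636  146.825] [-0.329  0.048  0.943] 181 height 57.409131385363125 angle 0.18453402960886592 0.0019423527865026428
 gx range [-58.898 -57.438 -55.389  43.186  44.049  44.855]  gy [-32.958 -32.632 -31.676  31.061  31.747  32.047]
 tab mid y 2.6550554337949803 -0.4431801601101135 tip world [ 530.504 -298.338  127.235] H by tip [ 633.248 -312.66   163.822]
block 1138 ((529.1843872070312, 260.50006103515625), (246.1454315185547, 97.39037322998047), 84.49406433105469)
guard [ 579.88  -308.811  146.938] [-0.349  0.048  0.936] 199 height 60.104474709322936 angle 0.16351272181731347 -0.0006882011638804091
 gx range [-51.903 -46.723 -37.419  42.561  43.933  46.373]  gy [-33.112 -32.178 -31.622  31.836  32.18   32.52 ]
 tab mid y 8.154543484057747 -0.036206922036782885 tip world [ 532.897 -294.028  128.649] H by tip [ 634.856 -308.241  167.409]
block 1171 ((532.5812377929688, 257.505126953125), (246.71774291992188, 91.49365997314453), 84.85769653320312)
[ 0.858 -0.12   0.5  ] [0.138 0.99  0.   ] [-0.495  0.069  0.866]
```

```bash
cat >> h.py <<'E'
th=-.142
f=np.array([np.cos(th),np.sin(th),0]);ey=np.array([-np.sin(th),np.cos(th),0]);nn=-.5*f+np.array([0,0,np.sqrt(.75)]);ex=np.cross(ey,nn)
def rel(pos,Rt,p0,R0):
    """turn (tool axes) then shift in cm along the turned tool's axes"""
    print("turn",np.round((R0.inv()*Rt).as_rotvec(),3),"shift cm",np.round(Rt.inv().apply(np.array(pos)-p0)/10,2))
E
python3 - <<'E'
from h import *
from cell import env
s=env.state();p0=np.array(s["eef_pos"]);R0=R.from_euler("xyz",s["tcp_rot"])
H=np.array([631.5,-315.6,162]);a=.175
Rt=R.from_euler("xyz",[np.pi,0,np.pi+th])
tab=lambda a,r=99:H+r*(-np.cos(a)*ex+np.sin(a)*nn)
up=tab(a)+[0,0,100];print(tab(a),tab(2.42))
rel(up,Rt,p0,R0)
tcp0=tab(a)-[0,0,19];rel(tcp0,Rt,up,Rt)
for i in range(1,14):
    b=a+(2.42-a)*i/13;c=a+(2.42-a)*(i-1)/13
    print(np.round(Rt.inv().apply(tab(b)-tab(c))/10,2))
E
```

```text
[ 539.39113377 -302.4319147   128.18346127] [ 662.84957014 -320.08180323  255.79828299]
turn [ 0.     0.    -0.322] shift cm [-37.91 -81.6   -1.35]
turn [0. 0. 0.] shift cm [ 0.  -0.  11.9]
[ 0.44 -0.   -1.65]
[ 0.15  0.   -1.7 ]
[-0.14  0.   -1.7 ]
[-0.43  0.   -1.65]
[-0.71  0.   -1.55]
[-0.97 -0.   -1.41]
[-1.19 -0.   -1.22]
[-1.39  0.   -1.  ]
[-1.54  0.   -0.75]
[-1.64 -0.   -0.47]
[-1.7  -0.   -0.18]
[-1.7   0.    0.11]
[-1.66 -0.    0.4 ]
```

```bash
python3 -m inch '[[0,0,-0.161,0,0,-1.35,-1],[0,0,-0.161,0,0,0,-1],[0,0,0,-2.53,-5.44,0,-1],[0,0,0,-2.53,-5.44,0,-1],[0,0,0,-2.53,-5.44,0,-1],[0,0,0,-2.53,-5.44,0,-1],[0,0,0,-2.53,-5.44,0,-1],[0,0,0,-2.53,-5.44,0,-1],[0,0,0,-2.53,-5.44,0,-1],[0,0,0,-2.53,-5.44,0,-1],[0,0,0,-2.53,-5.44,0,-1],[0,0,0,-2.53,-5.44,0,-1],[0,0,0,-2.53,-5.44,0,-1],[0,0,0,-2.53,-5.44,0,-1],[0,0,0,-2.53,-5.44,0,-1],[0,0,0,0,0,0,-0.2],[0,0,0,0,0,0,-0.2]]'
```

```text
t: 3.12
eef_pos: [504.8, -187.2, 227.9]
tcp_rot: [3.141, -0.001, 2.999]
ft_force: [-0.3, -0.0, 0.1]
opening: 0.843
grip_force: 0.0
```

```bash
python3 -m inch '[[0,0,0,-1.26,-2.73,0,-0.2],[0,0,0,-1.26,-2.73,0,-0.2],[0,0,0,-1.27,-2.73,0,-0.2],[0,0,0,-1.27,-2.73,0,-0.2],[0,0,0,0,0,0,-0.2]]'
python3 - <<'E'
from h import *
from cell import env
p=env.read_camera("top");crop(p,360,500,110,230,5,"pics/a1.png")
E
```

```text
t: 3.75
eef_pos: [540.2, -302.6, 228.0]
tcp_rot: [3.141, 0.0, 3.0]
ft_force: [-0.1, -0.5, -0.5]
opening: 0.595
grip_force: 0.0
```

View pics/a1.png

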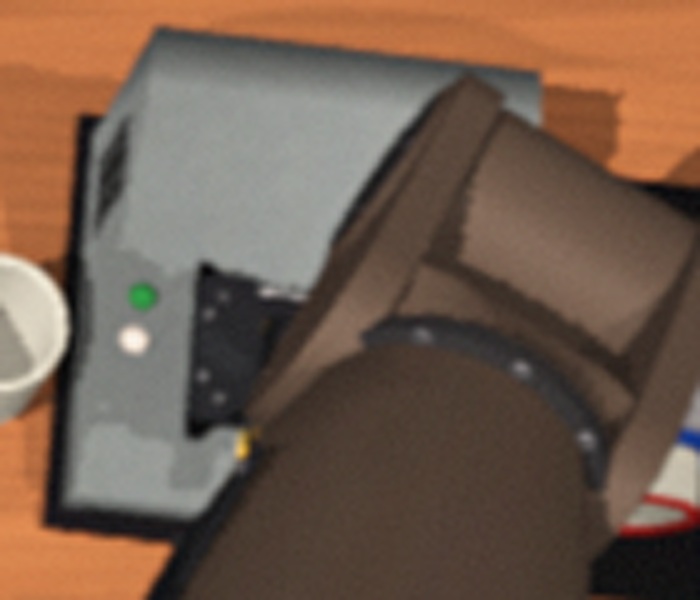

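The arm hides the tab in this view; only its yellow corner shows at the left of the gripper. I'll descend and grip on the computed pose.

```bash
python3 -m inch '[[0,0,0,0,0,2,-0.2],[0,0,0,0,0,2,-0.2],[0,0,0,0,0,2,-0.2],[0,0,0,0,0,2,-0.2],[0,0,0,0,0,2,-0.2],[0,0,0,0,0,1.9,-0.2],[0,0,0,0,0,0,-0.2],[0,0,0,0,0,0,1],[0,0,0,0,0,0,1],[0,0,0,0,0,0,1],[0,0,0,0,0,0,1],[0,0,0,0,0,0,1],[0,0,0,0,0,0,1]]'
```

```text
t: 5.42
eef_pos: [539.9, -303.3, 109.3]
tcp_rot: [-3.141, 0.001, 3.0]
ft_force: [-0.8, -4.4, 0.8]
opening: 0.25
grip_force: 30.0
```

```bash
python3 -m inch '[[0,0,0,0.44,0,-1.65,1],[0,0,0,0.15,0,-1.7,1],[0,0,0,-0.14,0,-1.7,1],[0,0,0,-0.43,0,-1.65,1],[0,0,0,-0.71,0,-1.55,1],[0,0,0,0,0,0,1]]'
```

```text
t: 6.18
eef_pos: [546.8, -304.2, 192.3]
tcp_rot: [-3.141, 0.001, 3.0]
ft_force: [-3.4, -4.6, 2.4]
opening: 0.25
grip_force: 30.0
```

```bash
python3 -m inch '[[0,0,0,-0.97,0,-1.41,1],[0,0,0,-1.19,0,-1.22,1],[0,0,0,-1.39,0,-1,1],[0,0,0,-1.54,0,-0.75,1],[0,0,0,-1.64,0,-0.47,1],[0,0,0,-1.7,0,-0.18,1],[0,0,0,-1.7,0,0.11,1],[0,0,0,-1.66,0,0.4,1],[0,0,0,0,0,0,1],[0,0,0,0,0,0,1]]'
```

```text
t: 7.42
eef_pos: [664.1, -320.7, 237.8]
tcp_rot: [-3.141, 0.003, 3.0]
ft_force: [1.0, -3.4, 9.1]
opening: 0.232
grip_force: 30.0
```

```bash
python3 -m inch '[[0,0,0,0,0,0,-0.3],[0,0,0,0,0,0,-0.3],[0,0,0,0,0,0,-0.3],[0,0,0,0,0,-3,-0.3],[0,0,0,0,0,-3,-0.3],[0,0,0,0,0,-3,-0.3],[0,0,0,2,4,0,-0.3],[0,0,0,2,4,0,-0.3],[0,0,0,2,4,0,-0.3],[0,0,0,2,4,0,-0.3],[0,0,0,2,4,0,-0.3],[0,0,0,2,4,0,-0.3],[0,0,0,2,4,0,-0.3],[0,0,0,2,4,0,-0.3],[0,0,0,0,0,0,-0.3]]'
python3 - <<'E'
from h import *
from cell import env
import pickle
np.set_printoptions(precision=3,suppress=True)
d={n:env.read_camera(n) for n in("scene","top")};pickle.dump(d,open("p1.pkl","wb"))
a=cv2.resize(d["top"]["img"][130:230,370:490,::-1],(600,500));b=cv2.resize(d["scene"]["img"][220:310,60:200,::-1],(600,386))
cv2.imwrite("pics/a2.png",a)
for n in d:
    p=d[n];C=cloud(p);h=cv2.cvtColor(p["img"],cv2.COLOR_RGB2HSV).astype(int);ok=p["depth"]>0;z=C[...,2]
    for c,(lo,hi) in dict(green=(45,85),red=(0,6),blue=(108,125)).items():
        m=(ok&(h[...,0]>=lo)&(h[...,0]<=hi)&(h[...,1]>120)&(h[...,2]>40)&(z>60)&(z<115)&(abs(C[...,0]-527)<40)&(abs(C[...,1]-235)<100))
        if m.sum():
            q=C[m];v,u=np.nonzero(m);print(n,c,m.sum(),np.median(q,0),np.percentile(q,3,axis=0),np.percentile(q,97,axis=0),"px",u.mean(),v.mean())
    B=C[ok&(abs(z-39)<3)&(C[...,0]>480)&(C[...,0]<580)&(C[...,1]>130)&(C[...,1]<345)]
    print(n,"block",len(B),cv2.minAreaRect(B[:,:2].astype(np.float32)),B.mean(0))
E
```

```text
t: 9.3
eef_pos: [549.3, 21.3, 327.1]
tcp_rot: [3.141, 0.0, 3.003]
ft_force: [0.0, -0.4, -0.3]
opening: 0.65
grip_force: 0.0
scene green 187 [530.096 291.182  82.342] [524.211 273.593  63.579] [534.319 313.485  96.849] px 378.2620320855615 205.77005347593584
scene red 199 [532.28  232.007  83.542] [525.002 213.836  63.697] [535.772 256.431  96.832] px 356.79899497487435 210.55778894472363
scene blue 210 [535.696 173.286  81.298] [529.7   153.955  64.261] [538.62  195.199  97.096] px 334.5761904761905 216.44285714285715
scene block 1007 ((528.38037109375, 236.1172637939453), (76.68733978271484, 199.54058837890625), 1.9315626621246338) [537.309 229.798  39.686]
top green 83 [522.673 294.816  93.594] [516.821 275.339  81.751] [529.115 316.418  99.46 ] px 196.85542168674698 216.24096385542168
top red 96 [524.48  235.613  93.062] [518.724 214.641  77.716] [531.59  256.263  97.914] px 218.15625 215.45833333333334
top blue 89 [527.003 177.724  92.911] [521.179 156.606  78.271] [533.665 197.186  98.589] px 238.74157303370785 214.40449438202248
top block 928 ((526.5471801757812, 235.6385955810547), (73.2099380493164, 194.37669372558594), 2.543063163757324) [524.441 234.596  38.942]
```

View pics/a2.png

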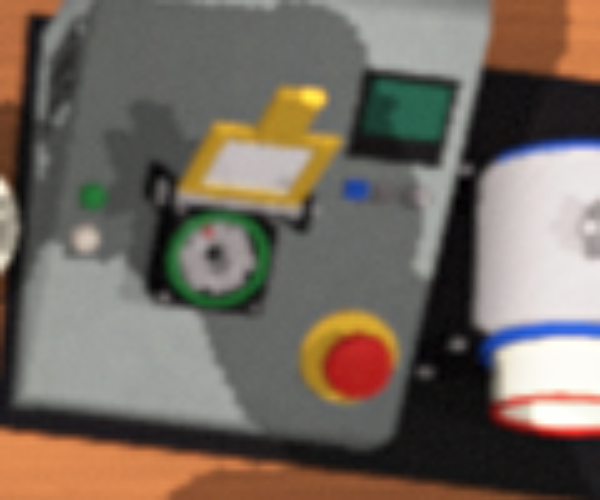

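```bash
python3 - <<'E'
from h import *
import pickle
np.set_printoptions(precision=2,suppress=True)
d=pickle.load(open("p1.pkl","rb"));p=d["top"];C=cloud(p);h=cv2.cvtColor(p["img"],cv2.COLOR_RGB2HSV).astype(int)
m=np.zeros(h.shape[:2],bool);m[165:200,395:430]=1
g=m&(h[...,0]>=45)&(h[...,0]<=85)&(h[...,1]>90)
v,u=np.nonzero(g);e=cv2.fitEllipse(np.stack([u,v],1).astype(np.float32));print(g.sum(),e)
c,n,b=plane(C[g],tol=3);print("ring plane",c,n,b.sum(),"mean",C[g].mean(0))
q=(C[g]-c);a,bb=q@ex,q@ey
A=np.stack([2*a,2*bb,np.ones(len(a))],1);s=np.linalg.lstsq(A,a*a+bb*bb,rcond=None)[0];print("circle ctr",c+s[0]*ex+s[1]*ey,"r",np.sqrt(s[2]+s[0]**2+s[1]**2))
inn=m&(np.linalg.norm(C-c,axis=-1)<16)&(h[...,1]<80);print("rotor",inn.sum(),C[inn].mean(0),"normal offs to ring",np.median((C[inn]-c)@nn))
# intersect ellipse centre ray with rotor plane
Rm=R.from_euler("xyz",p["orientation"]).as_matrix();ray=Rm@[(e[0][0]-p["cx"])/p["fx"],(e[0][1]-p["cy"])/p["fy"],1]
o=np.median((C[inn]-c)@nn);t=((c+o*nn-p["position"])@nn)/(ray@nn);print("centre by ray",p["position"]+t*ray)
rd=m&((h[...,0]<8)|(h[...,0]>172))&(h[...,1]>90);x=C[rd].mean(0)-c;print("red mark",rd.sum(),"angle from ex ccw",np.degrees(np.arctan2(x@ey,x@ex)))
# panel plane refit, yaw
reg=(C[...,0]>480)&(C[...,0]<740)&(C[...,1]>-420)&(C[...,1]<-200)&(C[...,2]>20)&(h[...,1]<60)
pc,pn,pb=plane(C[reg]);print("panel n",pn,pb.sum(),"rotor height over panel",(C[inn].mean(0)-pc)@pn)
p=d["scene"];C=cloud(p);h=cv2.cvtColor(p["img"],cv2.COLOR_RGB2HSV).astype(int)
g=(h[...,0]>=45)&(h[...,0]<=85)&(h[...,1]>90)&(np.linalg.norm(C-c,axis=-1)<45);print("scene ring",g.sum())
E
```

```text
151 ((412.9690246582031, 181.25885009765625), (17.941593170166016, 19.968156814575195), 77.3548812866211)
ring plane [ 605.77 -309.46  134.36] [-0.51  0.07  0.86] 103 mean [ 606.76 -311.22  133.62]
circle ctr [ 606.63 -311.62  135.03] r 26.07176180416712
rotor 81 [ 605.31 -309.21  133.4 ] normal offs to ring -0.08766006997092347
centre by ray [ 606.92 -311.41  135.08]
red mark 3 angle from ex ccw 44.60398216902125
panel n [-0.5   0.07  0.86] 2641 rotor height over panel 35.699043554293205
scene ring 44
```

```bash
python3 -m inch '[[0,0,0.1737,0,0,0,-0.3],[0,0,0.1737,0,0,0,-0.3],[0,0,0.1737,0,0,0,-0.3],[0,0,0.1737,0,0,0,-0.3],[0,0,0.1737,0,0,0,-0.3],[0,0,0.1737,0,0,0,-0.3],[0,0,0.1737,0,0,0,-0.3],[0,0,0.1737,0,0,0,-0.3],[0,0,0,3.9,0.05,1.5,-0.3],[0,0,0,3.9,0.05,1.5,-0.3],[0,0,0,3.9,0.05,1.5,-0.3],[0,0,0,3.9,0.05,1.5,-0.3],[0,0,0,3.9,0.05,1.5,-0.3],[0,0,0,3.9,0.05,1.5,-0.3],[0,0,0,3.9,0.05,1.5,-0.3],[0,0,0,0,0,0,-0.3]]'
python3 - <<'E'
from h import *
from cell import env
s=env.state();p0=np.array(s["eef_pos"]);R0=R.from_euler("xyz",s["tcp_rot"]);print(p0,s["tcp_rot"])
rel([523.7,295.3,59],R.from_euler("xyz",[np.pi,0,np.pi/2+.042]),p0,R0)
E
```

```text
t: 11.4
eef_pos: [543.0, 292.7, 220.0]
tcp_rot: [-3.139, 0.001, 1.612]
ft_force: [0.0, -0.5, 0.4]
opening: 0.649
grip_force: 0.0
[543.02111061 292.73958447 220.03994319] [-3.13921377e+00  6.82707120e-04  1.61157259e+00]
turn [-0.002  0.001 -0.001] shift cm [ 0.34 -1.92 16.1 ]
```

```bash
python3 -m inch '[[0,0,0,0.34,-1.92,0,-0.3],[0,0,0,0,0,3.5,-0.3],[0,0,0,0,0,3.5,-0.3],[0,0,0,0,0,3.1,-0.3],[0,0,0,0,0,2,-0.3],[0,0,0,0,0,2,-0.3],[0,0,0,0,0,2,-0.3],[0,0,0,0,0,0,-0.3],[0,0,0,0,0,0,1],[0,0,0,0,0,0,1],[0,0,0,0,0,0,1],[0,0,0,0,0,0,1],[0,0,0,0,0,0,1],[0,0,0,0,0,0,1]]'
```

```text
t: 13.15
eef_pos: [523.7, 294.5, 60.8]
tcp_rot: [3.142, -0.0, 1.61]
ft_force: [-0.5, -0.0, 0.7]
opening: 0.148
grip_force: 30.0
```

```bash
python3 -m inch '[[0,0,0,0,0,-1,1],[0,0,0,0,0,-1,1],[0,0,0,0,0,-1.5,1],[0,0,0,0,0,-3,1],[0,0,0,0,0,-4,1],[0,0,0,0,0,-4,1],[0,0,0,0,0,-4,1],[0,0,0,0,0,-4,1],[0,0,0,0,0,-2,1],[0,0,0,0,0,0,1]]'
python3 - <<'E'
from h import *
from cell import env
import pickle
np.set_printoptions(precision=2,suppress=True)
s=env.state();p0=np.array(s["eef_pos"]);R0=R.from_euler("xyz",s["tcp_rot"]);print(p0,s["tcp_rot"],s["opening"])
d={n:env.read_camera(n) for n in("scene","top")};pickle.dump(d,open("p2.pkl","wb"))
for n in d:
    p=d[n];C=cloud(p);h=cv2.cvtColor(p["img"],cv2.COLOR_RGB2HSV).astype(int);q=R0.inv().apply((C-p0).reshape(-1,3)).reshape(C.shape)
    m=(np.linalg.norm(q,axis=-1)<70)&(h[...,0]>=45)&(h[...,0]<=85)&(h[...,1]>100)
    if m.sum():print(n,m.sum(),np.percentile(q[m],[3,50,97],axis=0))
    if n=="scene":
        v,u=np.nonzero(m);print(u.mean(),v.mean());u0,v0=int(u.mean()),int(v.mean());crop(p,u0-50,u0+50,v0-50,v0+50,6,"pics/key1.png")
x=np.cos(np.pi/6)*ex+np.sin(np.pi/6)*ey
Rt=R.from_matrix(np.stack([x,np.cross(-nn,x),-nn],1));L=np.array([606.8,-311.5,134.7])
pre=L+nn*(20.8+28+25);print("pre",pre,Rt.as_euler("xyz"));rel(pre,Rt,p0,R0);print(R0.inv().apply(pre-p0)/10)
E
```

```text
t: 14.4
eef_pos: [523.8, 294.6, 308.0]
tcp_rot: [3.138, -0.001, 1.61]
ft_force: [-0.6, -0.6, -1.3]
opening: 0.146
grip_force: 30.0
[523.81 294.56 308.02] [ 3.14 -0.    1.61] 0.1462379150324065
scene 136 [[-21.27  -4.1  -36.75]
 [-14.93   5.32 -19.86]
 [ 20.96  15.23  -2.65]]
388.95588235294116 113.22058823529412
pre [ 570.27 -306.28  198.61] [ 2.86 -0.45  0.45]
turn [-0.5   0.23  1.2 ] shift cm [-24.32  53.88  16.03]
[-60.23   2.24  10.87]
```

View pics/key1.png

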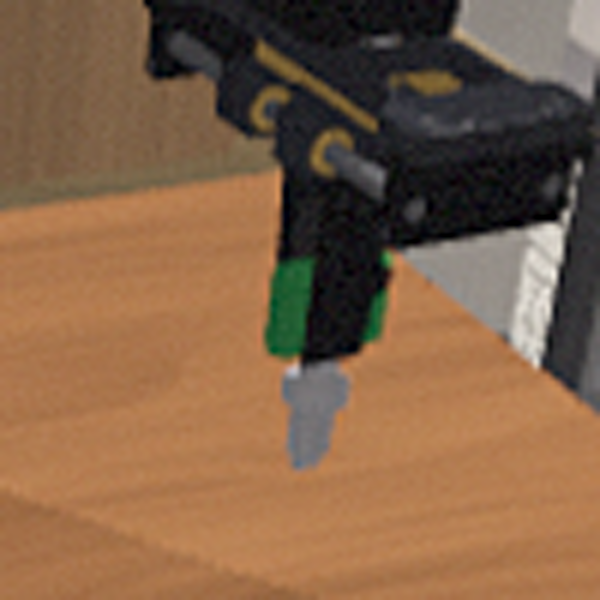

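Key held squarely: green head shows both sides of the finger at crop (290,305) and (375,310), collar at (315,385), blade tip at (303,465).

```bash
python3 -m inch '[[0,0,0,-3.5,0,-0.5,1],[0,0,0,-3.5,0,-0.5,1],[0,0,0,-3.5,0,0,1],[0,0,0,-3.5,0,0,1],[0,0,0,-3.5,0,0,1],[0,0,0,-3.5,0,0,1],[0,0,0,-3.5,0,0,1],[0,0,0,-3.5,0,0,1],[0,0,0,-3.5,0,0,1],[0,0,0,-3.5,0,0,1],[0,0,0,-3.5,0,0,1],[0,0,0,-3.5,0,0,1],[0,0,0,-3.5,0,0,1],[0,0,0,-3.5,0,0,1],[0,0,0,-3.5,0,0,1],[0,0,0,-3.5,0,0,1],[0,0,0,-3.5,0,0,1],[0,0,0,0,0,0,1]]'
cat > to.py <<'E'
import sys
from h import *
from cell import env
np.set_printoptions(precision=3,suppress=True)
s=env.state();p0=np.array(s["eef_pos"]);R0=R.from_euler("xyz",s["tcp_rot"])
x=np.cos(np.pi/6)*ex+np.sin(np.pi/6)*ey
Rt=R.from_matrix(np.stack([x,np.cross(-nn,x),-nn],1));L=np.array([606.8,-311.5,134.7])
print(p0,s["tcp_rot"],s["ft_force"],s["opening"]);rel(L+nn*(20.8+float(sys.argv[1])),Rt,p0,R0)
E
python3 to.py 53
```

```text
t: 16.75
eef_pos: [546.6, -301.8, 313.9]
tcp_rot: [-3.139, -0.002, 1.608]
ft_force: [0.0, 0.4, -1.7]
opening: 0.145
grip_force: 30.0
[ 546.559 -301.799  313.857] [-3.139 -0.002  1.608] [ 0.018  0.38  -1.671] 0.14454016355930618
turn [-0.508  0.234  1.196] shift cm [-3.24 -1.74 11.19]
```

```bash
python3 -m inch '[[-0.0635,0.0293,0.1495,0,0,0,1],[-0.0635,0.0293,0.1495,0,0,0,1],[-0.0635,0.0293,0.1495,0,0,0,1],[-0.0635,0.0293,0.1495,0,0,0,1],[-0.0635,0.0293,0.1495,0,0,0,1],[-0.0635,0.0293,0.1495,0,0,0,1],[-0.0635,0.0293,0.1495,0,0,0,1],[-0.0635,0.0293,0.1495,0,0,0,1],[0,0,0,-0.8,-0.43,2.3,1],[0,0,0,-0.8,-0.43,2.3,1],[0,0,0,-0.8,-0.43,2.3,1],[0,0,0,-0.8,-0.43,2.3,1],[0,0,0,0,0,0,1],[0,0,0,0,0,0,1]]'; python3 to.py 53
python3 - <<'E'
from h import *
from cell import env
p=env.read_camera("scene");crop(p,50,190,200,320,5,"pics/pre.png")
E
```

```text
t: 18.5
eef_pos: [561.7, -302.9, 218.6]
tcp_rot: [2.858, -0.449, 0.45]
ft_force: [0.2, -0.7, -0.3]
opening: 0.146
grip_force: 30.0
[ 561.691 -302.895  218.592] [ 2.858 -0.449  0.45 ] [ 0.198 -0.7   -0.267] 0.14611905698884398
turn [ 0.001 -0.002  0.003] shift cm [-0.3   0.07  2.18]
```

View pics/pre.png

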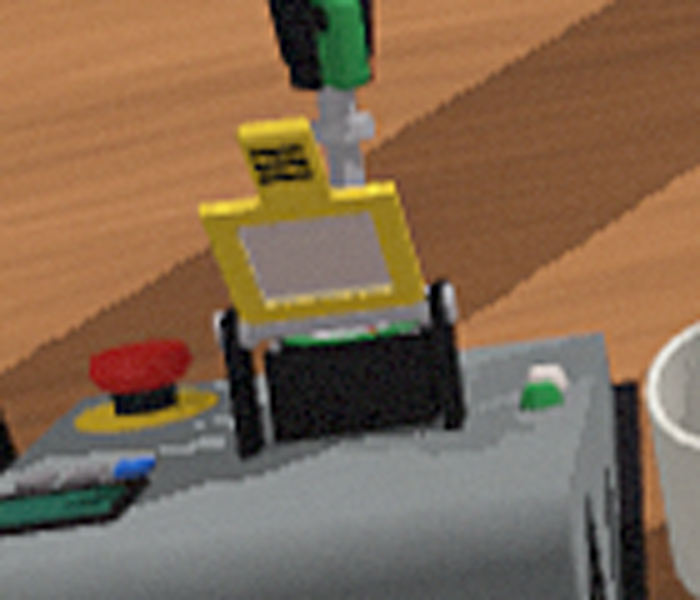

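The guard stands open; the key (collar at crop (345,125)) hangs in front of it, above the switch. I'll align, then advance to just above the face.

```bash
python3 -m inch '[[0,0,0.003,-0.3,0.07,0,1],[0,0,0,0,0,1.1,1],[0,0,0,0,0,1.08,1],[0,0,0,0,0,1,1],[0,0,0,0,0,1,1],[0,0,0,0,0,0,1],[0,0,0,0,0,0,1]]'; python3 to.py 33;  python3 -m inch '[[0,0,0,0,0,0.4,1],[0,0,0,0,0,0.4,1],[0,0,0,0,0,0.3,1],[0,0,0,0,0,0,1]]';python3 to.py 22
```

```text
t: 19.42
eef_pos: [580.2, -308.0, 180.8]
tcp_rot: [2.86, -0.45, 0.446]
ft_force: [-0.4, 0.0, -1.2]
opening: 0.146
grip_force: 30.0
[ 580.177 -308.016  180.755] [ 2.86  -0.45   0.446] [-0.418  0.026 -1.245] 0.14570199680101412
turn [ 0.001 -0.002 -0.   ] shift cm [ 0.04 -0.02 -0.05]
t: 19.92
eef_pos: [585.4, -308.9, 172.2]
tcp_rot: [2.859, -0.451, 0.447]
ft_force: [-10.6, 2.0, 11.8]
opening: 0.145
grip_force: 30.0
[ 585.415 -308.883  172.175] [ 2.859 -0.451  0.447] [-10.619   1.954  11.753] 0.14522145092442695
turn [ 0.001 -0.003  0.   ] shift cm [ 0.01 -0.04  0.04]
```

```bash
cat > ft.py <<'E'
from h import *
from cell import env
s=env.state();R0=R.from_euler("xyz",s["tcp_rot"]);L=np.array([606.8,-311.5,134.7])
x=np.cos(np.pi/6)*ex+np.sin(np.pi/6)*ey;Rt=R.from_matrix(np.stack([x,np.cross(-nn,x),-nn],1))
print("F tool",np.round(R0.inv().apply(s["ft_force"]),1),"M",np.round(R0.inv().apply(s["moment"]),2),"rel L (tool axes,z=-height over home)",np.round(Rt.inv().apply(s["eef_pos"]-(L+nn*20.8)),2),"grip",s["opening"])
E
python3 ft.py; python3 -m inch '[[0,0,0,0,0,-0.2,1],[0,0,0,-0.1,-0.1,0,1],[0,0,0,0,0,0.2,1],[0,0,0,0,0,0.1,1],[0,0,0,0,0,0,1]]'; python3 ft.py
```

```text
F tool [ -2.7  -2.1 -15.6] M [ 0.71 -0.86  0.  ] rel L (tool axes,z=-height over home) [ -0.15   0.42 -22.42] grip 0.14522145092442695
t: 20.55
eef_pos: [585.1, -308.8, 169.5]
tcp_rot: [2.859, -0.45, 0.446]
ft_force: [0.6, -3.5, -1.0]
opening: 0.145
grip_force: 30.0
F tool [-1.3  3.1  1.4] M [-0.62 -0.8  -0.03] rel L (tool axes,z=-height over home) [ -1.48  -0.42 -20.27] grip 0.1450740471718746
```

```bash
python3 -m inch '[[0,0,0,0,0.04,0.3,1],[0,0,0,0,0,0.3,1],[0,0,0,0,0,0.3,1],[0,0,0,0,0,0,1]]'; python3 ft.py
```

```text
t: 21.05
eef_pos: [589.7, -309.5, 161.6]
tcp_rot: [2.86, -0.45, 0.446]
ft_force: [1.7, -4.4, -3.1]
opening: 0.144
grip_force: 30.0
F tool [-1.7  3.8  3.9] M [-0.64 -0.79 -0.05] rel L (tool axes,z=-height over home) [ -1.47  -0.4  -11.06] grip 0.1441137467326869
```

```bash
python3 -m inch '[[0,0,0,0,0.05,0.3,1],[0,0,0,0,0,0.3,1],[0,0,0,0,0,0.3,1],[0,0,0,0,0,0.1,1],[0,0,0,0,0,0.1,1],[0,0,0,0,0,0,1]]'; python3 ft.py
```

```text
t: 21.8
eef_pos: [594.6, -310.3, 153.4]
tcp_rot: [2.86, -0.45, 0.447]
ft_force: [-15.4, 1.3, 12.3]
opening: 0.145
grip_force: 30.0
F tool [ -6.6  -2.8 -18.4] M [ 0.86 -1.76 -0.07] rel L (tool axes,z=-height over home) [-1.38 -0.2  -1.53] grip 0.14484434327798593
```

```bash
python3 -m inch '[[0,0,0,-0.04,0,0.07,1],[0,0,0,0,0,0,1],[0,0,0,0,0,0,1]]'; python3 ft.py; python3 - <<'E'
from h import *
from cell import env
p=env.read_camera("scene");crop(p,60,180,210,310,5,"pics/home.png")
E
```

```text
t: 22.18
eef_pos: [594.6, -310.3, 153.3]
tcp_rot: [2.859, -0.451, 0.447]
ft_force: [-19.9, 4.6, 19.9]
opening: 0.149
grip_force: 30.0
F tool [ -5.7  -5.3 -27.4] M [ 1.16 -1.57 -0.02] rel L (tool axes,z=-height over home) [-1.41 -0.2  -1.46] grip 0.14850036496475708
```

View pics/home.png

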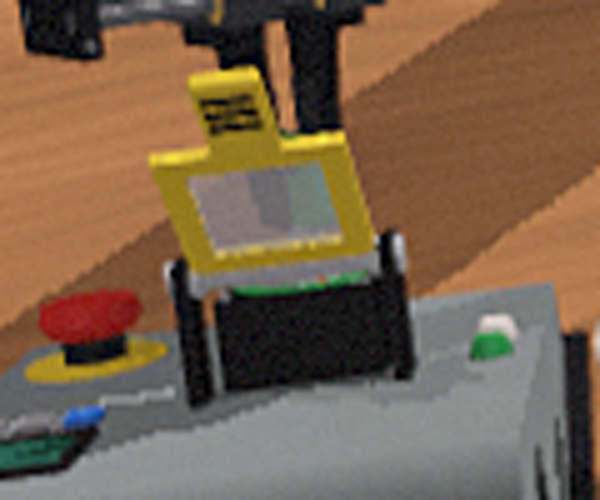

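Key is down behind the guard window and rigidly stopped (27 N, no further travel), so it is home. Now I'll turn it.

```bash
python3 -m inch '[[0,0,0,0,0,-0.05,1],[0,0,0.1,0,0,0,1],[0,0,0.1,0,0,0,1],[0,0,0.1,0,0,0,1],[0,0,0.1,0,0,0,1],[0,0,0.1,0,0,0,1],[0,0,0.1,0,0,0,1],[0,0,0,0,0,0,1]]'; python3 ft.py
```

```text
t: 23.22
eef_pos: [595.1, -309.8, 153.7]
tcp_rot: [-3.095, -0.525, -0.232]
ft_force: [-10.8, 6.6, 14.6]
opening: 0.144
grip_force: 30.0
F tool [ -3.   -4.8 -18.5] M [ 0.86 -0.86  0.01] rel L (tool axes,z=-height over home) [-0.6  -0.42 -1.51] grip 0.1435705721136983
```

```bash
python3 -m inch '[[0,0,0.1,0,0,0,1],[0,0,0.1,0,0,0,1],[0,0,0.1,0,0,0,1],[0,0,0.1,0,0,0,1],[0,0,0.1,0,0,0,1],[0,0,0.1,0,0,0,1],[0,0,0.04,0,0,0,1],[0,0,0,0,0,0,1],[0,0,0,0,0,0,1]]'; python3 ft.py;python3 to.py 0
```

```text
t: 24.35
eef_pos: [595.1, -309.9, 153.7]
tcp_rot: [-2.776, -0.388, -0.93]
ft_force: [-9.5, 6.1, 14.9]
opening: 0.145
grip_force: 30.0
F tool [ -4.1  -2.6 -18. ] M [ 0.13 -1.26 -0.01] rel L (tool axes,z=-height over home) [-0.64 -0.3  -1.51] grip 0.14520678313554708
[ 595.144 -309.893  153.671] [-2.776 -0.388 -0.93 ] [-9.506  6.059 14.877] 0.14520678313554708
turn [-0.002 -0.004 -1.24 ] shift cm [0.06 0.03 0.15]
```

```bash
for i in 1 2; do :; done; python3 -m inch '[[0,0,0.06,0,0,0,1],[0,0,0,0,0,0,1]]'; python3 ft.py; python3 -m inch '[[0,0,0.06,0,0,0,1],[0,0,0,0,0,0,1]]'; python3 ft.py
```

```text
t: 24.6
eef_pos: [595.0, -309.9, 153.6]
tcp_rot: [-2.753, -0.366, -0.991]
ft_force: [-11.0, 5.3, 15.0]
opening: 0.146
grip_force: 30.0
F tool [ -4.4  -0.9 -18.8] M [-0.15 -1.23 -0.08] rel L (tool axes,z=-height over home) [-0.8  -0.32 -1.5 ] grip 0.14580139701591044
t: 24.85
eef_pos: [595.0, -309.9, 153.6]
tcp_rot: [-2.733, -0.343, -1.049]
ft_force: [-10.7, 4.8, 15.5]
opening: 0.144
grip_force: 30.0
F tool [ -3.7  -0.8 -19. ] M [-0.16 -1.21 -0.18] rel L (tool axes,z=-height over home) [-0.76 -0.34 -1.5 ] grip 0.14395611622328372
```

```bash
python3 -m inch '[[0,0,0,0,0,-0.06,1],[0,0,0,0,0,0,0.35],[0,0,0,0,0,0,0.35],[0,0,0,0,0,0,0.35],[0,0,0,0,0,-0.5,0.35],[0,0,0,0,0,-1,0.35],[0,0,0,0,0,-2,0.35],[0,0,0,0,0,-3,0.35],[0,0,0,0,0,-4,0.35],[0,0,0,0,0,-4,0.35],[0,0,0,0,0,0,0.35]]'; python3 ft.py
```

```text
t: 26.22
eef_pos: [521.8, -300.9, 282.2]
tcp_rot: [-2.733, -0.348, -1.052]
ft_force: [0.3, 0.0, -0.0]
opening: 0.324
grip_force: 0.0
F tool [ 0.1 -0.3  0.2] M [-0.35 -0.31  0.04] rel L (tool axes,z=-height over home) [  -1.16    1.12 -149.72] grip 0.32413121309342774
```

```bash
python3 - <<'E'
from h import *
from cell import env
s=env.state();R0=R.from_euler("xyz",s["tcp_rot"]);print(R0.inv().apply([0,25,5]))
E
```

```text
[-18.69707736 -16.19200994  -6.18369731]
```

```bash
python3 -m inch '[[0,0,0,-2.34,-2.02,-0.77,0.35],[0,0,0,-2.34,-2.02,-0.77,0.35],[0,0,0,-2.34,-2.02,-0.77,0.35],[0,0,0,-2.34,-2.02,-0.77,0.35],[0,0,0,-2.34,-2.02,-0.77,0.35],[0,0,0,-2.34,-2.02,-0.77,0.35],[0,0,0,-2.34,-2.02,-0.77,0.35],[0,0,0,-2.34,-2.02,-0.77,0.35],[0,0,0,0,0,0,0.35],[0,0,0,0,0,0,0.35]]'; python3 - <<'E'
from h import *
from cell import env
np.set_printoptions(precision=2,suppress=True)
p=env.read_camera("top");crop(p,370,490,130,230,5,"pics/end.png")
C=cloud(p);h=cv2.cvtColor(p["img"],cv2.COLOR_RGB2HSV).astype(int);L=np.array([606.8,-311.5,134.7])
q=np.stack([(C-L)@ex,(C-L)@ey,(C-L)@nn],-1)
m=(np.hypot(q[...,0],q[...,1])<35)&(q[...,2]>20)&(q[...,2]<75)&(h[...,0]>=45)&(h[...,0]<=85)&(h[...,1]>100)
print(m.sum(),np.percentile(q[m],[3,50,97],axis=0))
t=q[m];t=t[t[:,2]>48];w,v=np.linalg.eigh(np.cov(t[:,:2].T));print(len(t),"head ctr",t.mean(0),"dir deg ccw of up-slope",np.degrees(np.arctan2(v[1,1],v[0,1])))
E
```

```text
t: 27.48
eef_pos: [522.2, -51.0, 328.5]
tcp_rot: [-2.735, -0.342, -1.05]
ft_force: [-0.1, 0.0, -0.3]
opening: 0.322
grip_force: 0.0
131 [[-13.75 -15.18  29.6 ]
 [  1.98   0.68  52.35]
 [ 18.32  16.36  58.57]]
94 head ctr [ 1.66 -0.13 53.95] dir deg ccw of up-slope 135.55678997101816
```

View pics/end.png

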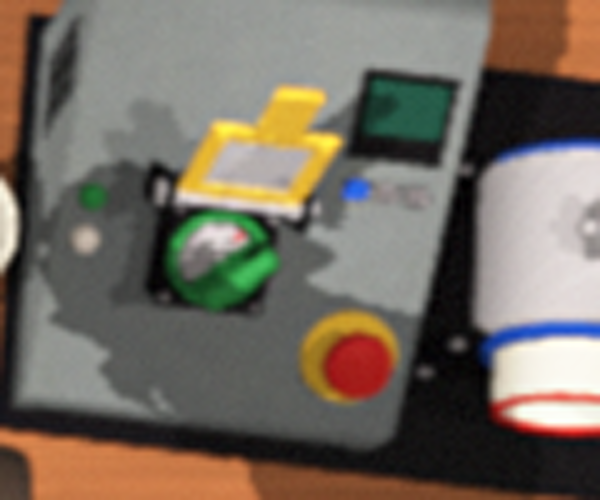

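The key is upright and fully home (head top about 56 mm over the rotor face). The red rotor mark has moved about 60° clockwise, to crop (237,238), and the guard is open.

```bash
python3 -c "
from cell import env
print(env.job_done())"
```

```text
the job is handed in; nothing more can be done
None
```

The job is handed in: the guard is swung back, and the middle-sized green key is fully home in the switch, turned clockwise to its stop and released. My last picture agreed with that, but the hand-in call returned no verdict. I saw no contact with the red and blue keys, mug or tape, but did not re-measure their positions.

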